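# Clamp a plaster block and hold the hardness tester at its mark

### The arm

A 6-joint arm with a two-finger parallel gripper is mounted at the origin on the work surface; the furniture and walls round the work are solid. World frame = base frame: x ahead of the robot, y to its left, z up, the work surface at z = 0. Lengths are in m, angles in rad, forces in N, time in s.
With the tool pointing down it reaches from about 0.325 to 0.925 m from the base axis. Payload 3.1 kg.
Tool frame: the origin (TCP) lies at the very end of the fingers, on their centre line; the grasp point (between the pads) lies 19 mm behind it; z points along the fingers, y is the direction in which the jaws open and shut (so a half turn about z gives the same grasp; the last joint's range is limited). The gripper opens to 85 mm and grips with 20 to 120 N. Pads are 22 mm wide; open, the fingers measure 114 mm over their backs; the gripper's body (76 mm by 85 mm) begins 54 mm behind the grasp point. The pads swing forward as they close: fully open they stand 13 mm farther back than shut.
Start: joints at [1.013, 0.217, 1.613, -0, 1.311, -0.112], TCP at [0.269, 0.564, 0.231] pointing down, gripper open.
Joint ranges: [-2.75, 2.75], [-0.78, 2.1], [0.31, 2.55], [-1.13, 4.27], [0.13, 2.63], [-2.58, 2.58]. Speed limits (rad/s): [2.79, 2.79, 3.14, 3.14, 3.14, 3.14].

### API

Orientations are given as a unit quaternion [w, x, y, z].
In Python, from workcell import ctrl, eyes gives the robot as it stands.
- The arm moves only by the tool apply_moves, never from a script. Its argument "steps" is a list of rows, each a list of 7 numbers: the finger opening in mm, from 0 to 85.4, then the shift along the tool's x, y, z in mm, then the turn, a rotation vector about the tool's x, y, z in rad. In form: [[fingers, tx, ty, tz, ax, ay, az], ...]. A call has 1 to 12 rows; each row shifts and turns the commanded pose from where the row before left it, along the tool's axes as they then stand; what a row does not reach is not made up. A row lasts 1/12 s, in which the tool goes at most 41.7 mm and 7.16 degrees, less where a joint would pass 70% of its speed; a pose out of reach is approached as far as the arm can. A call with a gripper value outside its range is refused whole. The fingers move at their own pace and stop on an object; "squeeze" is the grip in N (left out, the last holds). Time passes only in rows, so rows that do not move let the fingers close. It gives the time, the measured TCP pose, the force and the opening at its end, in the units of the state.
- ctrl.read_state(): the state, without advancing time (a new reading comes with each control period).
- eyes.grab_frame(name): name is "side" or "top"; returns the picture (384x512x3 uint8, red, green, blue); there is no depth.
- eyes.camera_params(name): a dict with "camera_matrix" (3x3 intrinsics, pixels), "xyz" and "attitude" of the camera in the world. Camera axes: x right, y down, z forward; pixel columns grow to the right and rows downward; lengths in m; the calibration is good to about 2 mm. A picture is of the moment at which its call begins. camera_params takes no time and is no camera call.
- ctrl.job_done(): hands the job in, once; it reports no verdict.
Trained networks look in the newest picture that a camera, given by its name, has taken for a name from the list of things; names that differ only in an ending like _2 or _b are one class to them, and where a whole thing is asked for, a point or a joint stands for the part that bears it (a point fixed in the world has none). Each returns a list of dicts, best first, with "confidence" (0 to 1); they miss things now and then, are a little off and sometimes report something else, mostly with a low value. They report only what shows in the picture. A call takes as long as a camera call.
- eyes.recognise(camera, query): "xyz" ([x, y, z] in m, in the coordinates of the camera as it stood for that picture, good to about 4 mm: the middle of the surface that is visible of it).
- eyes.silhouettes(camera, query): "region" (384x512 bool, what is visible of it).
- eyes.landmark_of(camera, query): "xyz" ([x, y, z] in m, in the coordinates of the camera as it stood for that picture, good to about 4 mm: a listed point, or the origin of a listed thing).
The state is a dict: "time_s": time; "q": joint angles; "qvel": joint speeds; "joint_torque": joint torques, N m; "tool_pos": TCP position; "eef_rot": TCP orientation; "contact_force": force on the tool from outside, world axes, zero at the start; "torque": the same for the moment, N m; "gripper_width": finger opening in m.
Only numpy, scipy, OpenCV 4.12 (cv2) and the standard library are available. Lean on these libraries where they do the work, as an engineer would, in place of code of your own. Each camera call takes 0.05 s, during which the arm holds its last target.

### The job

Take a hardness reading on the plaster block: turn the crank clockwise (seen from above) until the clamp's rubber pad is screwed down tight on the block, nearly to the crank's stop. Then press the tester's spring-loaded cap straight down about 12 mm, until the ring on its stem is level with the top of the metal sleeve, and keep it pressed there: the program finishes while holding the cap down, not letting go. Leave the block in its nest and the other things on the bench where they are.

Things in the scene. Friction and masses are not known exactly. Their poses are not given: they have to be found in the camera images.
- fixture: fixed bench fixture: wooden plinth carrying a grey plate 160 x 190 mm (top at 82 mm) with low nest rails and two C-shaped columns with arms, tops at 175 mm. Origin on the bench under the middle of the nest; x points from the open side to the columns, z up. Screw clamp at x = 0, y = +48 mm in this frame, tester at x = 0, y = -48 mm; on its open side a 38 mm dial, x = -16 to -27 mm, top at 181 mm
- screw_axis (a point): point of the fixture on the vertical axis about which the crank turns, 182 mm above the bench, just above the clamp's arm (fixed, does not turn)
- crank_grip (a point): middle of the crank's upright round handle: a freely spinning black sleeve, 18 mm in diameter and 36 mm tall (from 193 to 229 mm above the bench; this point at 211 mm), 38 mm from the screw axis, moving round with the crank. Below it a flat steel crank arm 14 mm wide, top at 191 mm
- crank (a joint): turn of the crank, rad, growing clockwise seen from above, stop at 11; 12 mm of pad travel per turn, the handle stays at its height. Starts between 0 and 3.5; the pad touches the block at about 8.4, then its spring presses about 11 N harder per rad: 12 N at 9.5, 29 N at the stop. Stays where it is left; takes 3 to 5 N at the handle
- clamp_pad: round rubber-faced pad 32 mm in diameter under the clamp's screw, z up; origin at the centre of its lower face, 128 mm above the bench with crank at 0
- press_cap: tester's black cap, 36 mm across, 13 mm thick, on an 18 mm stem in a 36 mm sleeve whose top is at 182 mm. Origin at the centre of the cap's top, 228 mm above the bench when released; slides down on a spring, 20 mm to its stop, and springs back. The ring on the stem meets the sleeve's top at 12 mm travel (cap top at 216 mm). Moves from about 2.5 N; 11 N at 12 mm, 19 N at the stop
- indenter: the tester's steel pin, 10 mm in diameter, z up, origin at its tip, 118 mm above the bench when released; goes down with the cap, meets the block after about 6 mm and is then pushed back on its own spring
- test_block: off-white plaster block 78 x 126 x 30 mm, loose, lying in the fixture's nest on the plate, with about 3 mm of play all round; origin at the centre of its underside, z up, long side along its y; its top is 112 mm above the bench
- sprue: bystander: bronze sprue cone 44 x 43 x 46 mm, standing, origin at the centre of its underside
- collar: bystander: turned bronze collar 52 mm in diameter, 20 mm high, origin at the centre of its underside
- bar: bystander: brown polishing bar 111 x 46 x 33 mm, origin at the centre of its underside

How it is judged:
On the way, in this order (a step that is already met when the one before it is completed fails the run):
1. the pad is screwed down on the block (more than 10 N) (contact force between clamp_pad and test_block above 10 N), for 0.3 s.
2. the cap is down at its mark (12 mm, within 3 mm), the pin on the block (z of press_cap in the frame of fixture between 0.213 and 0.219 m and contact force between indenter and test_block above 1 N), for 0.5 s.
At the end, for the whole second after the job is handed in: The pad presses the block with more than 10 N; the robot itself holds the cap down (more than 3 N) and still, its top 213 to 219 mm above the bench (12 mm of travel, within 3 mm), with the pin pressing on the block (more than 1 N); the block lies flat in its nest, within 12 mm of its place (all of step 2 and contact force between clamp_pad and test_block above 10 N and linear speed of press_cap below 0.01 m/s and contact force between any of the fingers, the arm and press_cap above 3 N and horizontal distance between test_block and fixture below 0.012 m and angle between test_block's own z axis and vertical below 0.05 rad); the arm keeps its last pose, push and grip.
It fails at once if a bystander is pushed more than 30 mm from its place (distance of any of sprue, collar, bar from where it was at the start of the episode above 0.03 m).
It also fails if it takes over 61 s, if anything falls off the work surface, if the arm or the gripper's body presses on something with over 40 N, if the wrist force passes 120 N, or if a joint passes its speed limit or range.

## Working session

There is one attempt and no reset: what is moved stays moved. The work goes in short steps, Python scripts to look and compute and a tool call to move; the robot and the scene stay as the last step left them, time stands still between calls to the robot, and variables do not carry over. Pictures are saved under pics/ and viewed, and the job is handed in when it is done.

Besides the shell and the picture viewer there is one more tool, called as name([rows], argument=value, ...), one row to a line, values as JSON. apply_moves: Moves the arm, as the interface text tells. Its arguments: {"type":"object","properties":{"steps":{"type":"array"},"squeeze":{"type":"number"}},"required":["steps"]}

```bash
ls; mkdir -p pics
cat > h.py <<'E'
import numpy as np, cv2
from scipy.spatial.transform import Rotation as R
from workcell import ctrl, eyes
def rot(q): return R.from_quat([q[1],q[2],q[3],q[0]])
def cam(n):
    p=eyes.camera_params(n); a=np.array(p['attitude'],float)
    Rm=a if a.shape==(3,3) else rot(a).as_matrix()
    return np.array(p['camera_matrix']),np.array(p['xyz']),Rm
def w(n,x):
    K,t,Rm=cam(n); return Rm@np.array(x)+t
def px(n,X):
    K,t,Rm=cam(n); c=Rm.T@(np.array(X)-t); u=K@c; return u[:2]/u[2]
def ray(n,uv,z):
    K,t,Rm=cam(n); d=Rm@np.linalg.inv(K)@np.array([uv[0],uv[1],1.]); return t+d*(z-t[2])/d[2]
def snap(n,f):
    im=eyes.grab_frame(n); cv2.imwrite(f,im[:,:,::-1]); return im
E
python3 - <<'E'
from h import *
print(eyes.camera_params('top'),eyes.camera_params('side'))
for n in('top','side'):
    snap(n,f'pics/{n}0.png')
    for q in ('screw_axis','crank_grip','press_cap','fixture','test_block'):
        for d in eyes.landmark_of(n,q)[:2]: print(n,q,d['confidence'],w(n,d['xyz']).round(4))
s=ctrl.read_state();print(s['time_s'],s['tool_pos'],s['eef_rot'],s['contact_force'])
E
```

```text
pics
{'camera_matrix': array([[362.17918792,   0.        , 252.55388219],
       [  0.        , 362.17918792, 195.1799495 ],
       [  0.        ,   0.        ,   1.        ]]), 'xyz': array([0.41820875, 0.0245366 , 1.1706461 ]), 'attitude': array([-0.00617255,  0.71540996, -0.69806075,  0.02935436])} {'camera_matrix': array([[475.26311577,   0.        , 256.43631098],
       [  0.        , 475.26311577, 197.14534842],
       [  0.        ,   0.        ,   1.        ]]), 'xyz': array([ 1.05465127, -0.11678981,  1.06906883]), 'attitude': array([-0.21416809,  0.74071495,  0.61204326, -0.17571693])}
top screw_axis 0.62 [0.5757 0.0153 0.1815]
top crank_grip 0.63 [0.5835 0.0581 0.213 ]
top press_cap 0.47 [ 0.5599 -0.0766  0.2319]
top fixture 0.59 [ 0.5685 -0.0242  0.0016]
top test_block 0.9 [ 0.577  -0.0324  0.0837]
side screw_axis 0.84 [0.5803 0.0143 0.1837]
side crank_grip 0.56 [0.5837 0.0551 0.2092]
side fixture 0.67 [ 0.5712 -0.0329  0.0027]
side fixture 0.16 [ 0.5731 -0.0272  0.0868]
side test_block 0.87 [ 0.5707 -0.0296  0.0881]
side test_block 0.73 [ 5.685e-01 -3.320e-02 -5.000e-04]
0.6 [0.26945746 0.56395168 0.23133936] [2.22707852e-06 2.21055349e-01 9.75261264e-01 1.64964310e-05] [ 0.02636275 -0.36485905  0.13865931]
```

View pics/top0.png

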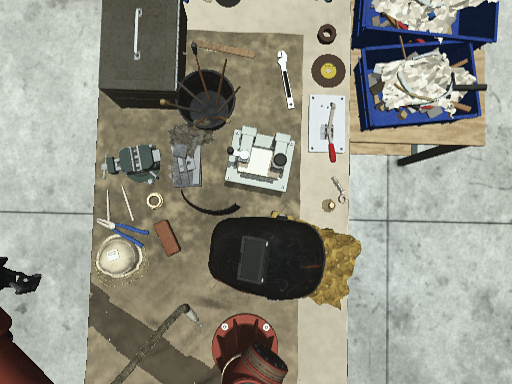

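View pics/side0.png

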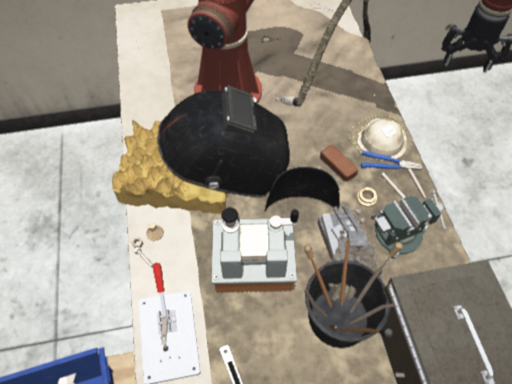

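Run:
```python
from h import *
a=cv2.imread('pics/top0.png')[110:220,170:320]; cv2.imwrite('pics/tz.png',cv2.resize(a,None,fx=5,fy=5,interpolation=cv2.INTER_CUBIC))
a=cv2.imread('pics/side0.png')[190:310,190:420]; cv2.imwrite('pics/sz.png',cv2.resize(a,None,fx=3.4,fy=3.4,interpolation=cv2.INTER_CUBIC))
for n in('top','side'):
    for q in ('press_cap','crank_grip','clamp_pad','sprue','collar','bar'):
        for f in (eyes.recognise,eyes.landmark_of):
          for d in f(n,q)[:2]: print(f.__name__,n,q,d['confidence'],w(n,d['xyz']).round(4),px(n,w(n,d['xyz'])).round(1))
```

```text
call top press_cap 0.48 [ 0.5586 -0.0774  0.2338] [280.9 160.4]
call top press_cap 0.47 [ 0.5599 -0.0766  0.2319] [280.5 160. ]
call top crank_grip 0.62 [0.5821 0.0347 0.191 ] [238.2 152.9]
call top crank_grip 0.63 [0.5835 0.0581 0.213 ] [229.4 150.7]
call top sprue 0.51 [ 0.4564 -0.2556  0.015 ] [327.9 203.4]
call top sprue 0.3 [ 0.5776 -0.0336  0.0863] [261.1 160.8]
call top sprue 0.7 [ 0.4567 -0.263  -0.0057] [328.6 203.6]
call top collar 0.66 [0.451  0.2978 0.0188] [154.1 200.8]
call top collar 0.67 [0.4515 0.2988 0.002 ] [155.  200.8]
call top bar 0.58 [0.3381 0.252  0.0291] [166.7 237.3]
call top bar 0.33 [ 0.5754 -0.0336  0.0842] [261.  161.6]
call top bar 0.6 [ 0.3417  0.2553 -0.0005] [167.6 235.5]
call side crank_grip 0.88 [0.5861 0.0379 0.1919] [285.7 222.2]
call side crank_grip 0.58 [ 0.5652 -0.0773  0.2239] [229.5 215. ]
call side crank_grip 0.56 [0.5837 0.0551 0.2092] [293.9 215.7]
call side clamp_pad 0.52 [0.5782 0.0129 0.1848] [273.2 222.5]
call side clamp_pad 0.36 [ 0.451  -0.2663 -0.0054] [153.1 234. ]
call side sprue 0.65 [ 0.4573 -0.261   0.0168] [153.8 231.7]
call side sprue 0.62 [ 0.451  -0.2632 -0.0031] [154.2 233.4]
call side collar 0.54 [0.4622 0.2941 0.0128] [366.9 198.8]
call side collar 0.6 [ 0.454   0.2967 -0.0027] [365.7 199.2]
call side bar 0.96 [0.3456 0.2466 0.0334] [338.2 161.6]
call side bar 0.86 [ 3.404e-01  2.493e-01 -3.000e-04] [336.8 167.2]
```

```bash
sleep 1; ls pics
```

```text
side0.png
sz.png
top0.png
tz.png
```

View pics/tz.png

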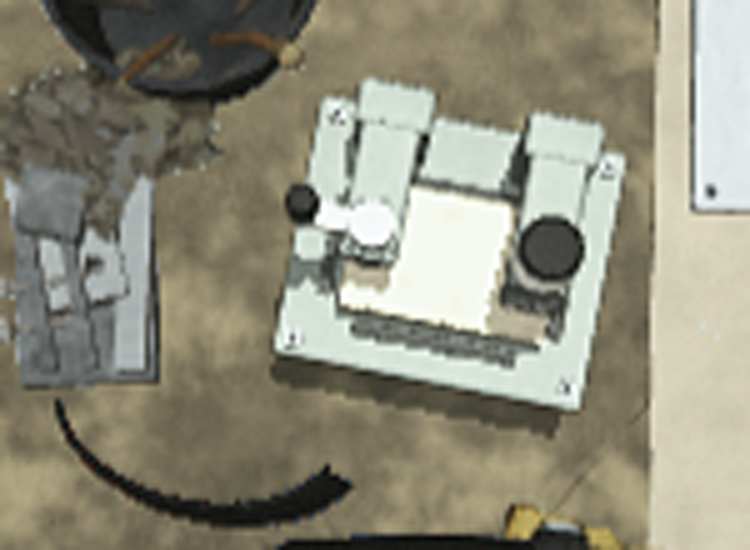

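View pics/sz.png

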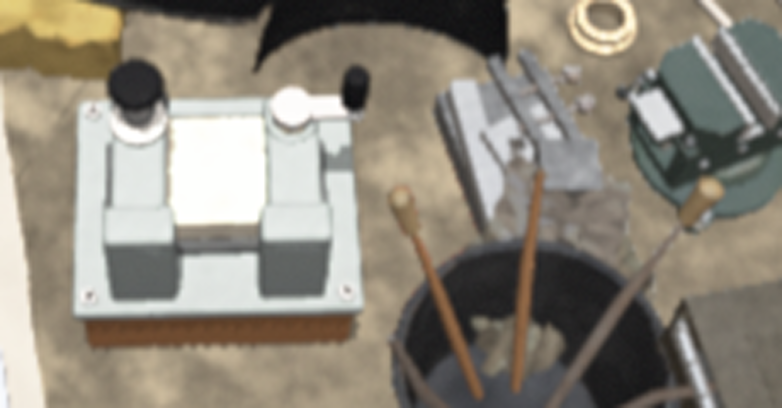

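Run:
```python
from h import *
c=ray('top',(280.3,159.6),.228);s=ray('top',(244.4,154.8),.191);g=ray('top',(230.4,150.6),.229)
print('top',c,s,g,np.linalg.norm(c-s)); 
c=ray('side',(229.7,215),.228);s=ray('side',(275.5,221.5),.191);g=ray('side',(294.4,211.2),.229)
print('side',c,s,g,np.linalg.norm((c-s)[:2]),np.linalg.norm((g-s)[:2]))
for n in('top','side'):
  for q in('crank_grip','press_cap','screw_axis'):
    for d in eyes.silhouettes(n,q)[:2]:
      m=d['region'];ys,xs=np.nonzero(m);print(n,q,d['confidence'],xs.min(),xs.max(),ys.min(),ys.max(),xs.mean(),ys.mean())
```

```text
top [ 0.56141965 -0.07651195  0.228     ] [0.57737663 0.01780111 0.191     ] [0.58119244 0.0549296  0.229     ] 0.10256012250134668
side [ 0.56757287 -0.07703229  0.228     ] [0.58001658 0.01729382 0.191     ] [0.584209   0.05463011 0.229     ] 0.09514336793867438 0.037570926383857166
top crank_grip 0.63 227 248 147 159 238.13013698630138 153.3835616438356
top screw_axis 0.71 225 295 126 192 260.2550532892319 157.83755972069093
side crank_grip 0.4 270 298 209 228 284.5326797385621 220.0686274509804
side press_cap 0.8 221 238 207 227 229.83141762452107 215.98467432950193
```

Run:
```python
from h import *
def tri(a,b):
    A=[];B=[]
    for n,uv in(('top',a),('side',b)):
        K,t,Rm=cam(n); d=Rm@np.linalg.inv(K)@np.array([*uv,1.]); d/=np.linalg.norm(d); P=np.eye(3)-np.outer(d,d); A.append(P);B.append(P@t)
    X=np.linalg.lstsq(np.vstack(A),np.hstack(B),rcond=None)[0]; return X.round(3),(px('top',X)-a).round(1)
print('lens',tri((253,258),(240,107)))
print('helmet top far',tri((267,220),(212,183)))
print('helmet corner lens',tri((240,235),(225,92)))
print('stickA',tri((163,101),(398,245)), tri((228,120),(308,247)))
import sys
a=cv2.imread('pics/top0.png')[20:150,140:260]; b=cv2.imread('pics/side0.png')[190:350,280:420]
a=cv2.resize(a,None,fx=3.2,fy=3.2);b=cv2.resize(b,None,fx=2.6,fy=2.6)
h=max(a.shape[0],b.shape[0]);f=lambda i:cv2.copyMakeBorder(i,0,h-i.shape[0],0,0,0)
cv2.imwrite('pics/bin.png',np.hstack([f(a),f(b)]))
```

```text
lens (array([ 0.307, -0.01 ,  0.257]), array([-0., -0.]))
helmet top far (array([ 0.397, -0.077,  0.096]), array([7.5, 1.2]))
helmet corner lens (array([ 0.366, -0.011,  0.367]), array([16.1,  2.1]))
stickA (array([0.703, 0.232, 0.242]), array([0., 0.])) (array([0.664, 0.064, 0.22 ]), array([-0., -0.]))
```

```bash
sleep 1
```

```text
(no output)
```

View pics/bin.png

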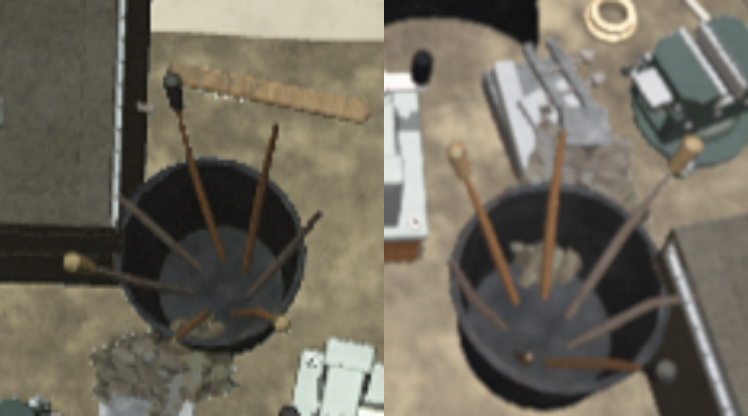

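apply_moves([
  [85, 0, 0, -20, 0, 0, 0.125],
  [60, 0, 0, -20, 0, 0, 0.125],
  [50, 0, 0, -20, 0, 0, 0.125],
  [50, 0, 0, -20, 0, 0, 0.125],
  [50, 0, 0, -20, 0, 0, 0.125],
  [50, 0, 0, -20, 0, 0, 0.125],
  [50, 0, 0, 0, 0, 0, 0.125],
  [50, 0, 0, 0, 0, 0, 0.125],
  [50, 0, 0, 0, 0, 0, 0.125],
  [50, 0, 0, 0, 0, 0, 0],
], squeeze=30)

```text
time_s: 2.93
tool_pos: [0.2695, 0.564, 0.3515]
eef_rot: [-0.0, 0.708, 0.706, 0.0]
contact_force: [-0.5, -0.1, 0.0]
gripper_width: 0.0498
```

Run:
```python
from h import *
s=ctrl.read_state();print(s);print(rot(s['eef_rot']).as_matrix().round(3)); T=rot(s['eef_rot']).as_matrix();print(T.T@(np.array([.5825,.0548,.35])-s['tool_pos'])*1000)
```

```text
{'time_s': 2.9333, 'q': array([ 1.01279502e+00,  1.47636819e-01,  1.47087029e+00, -2.69566740e-05,
        1.52272232e+00,  1.01486364e+00]), 'qvel': array([ 0.00083926,  0.00415971,  0.00528542,  0.00106483, -0.00083222,
       -0.16833244]), 'joint_torque': array([ 2.63265189e-03, -3.88483071e+01, -3.24640024e+01,  6.16188463e-04,
       -3.69011672e-03,  7.14540426e-01]), 'tool_pos': array([0.2694949 , 0.56395289, 0.35152739]), 'eef_rot': array([-2.80127360e-05,  7.07837303e-01,  7.06375481e-01,  1.79942494e-04]), 'contact_force': array([-0.52554676, -0.08096015,  0.03676032]), 'torque': array([ 0.03355012, -0.02433029, -0.02667198]), 'gripper_width': 0.049791896347797966}
[[ 0.002  1.     0.   ]
 [ 1.    -0.002  0.   ]
 [ 0.     0.    -1.   ]]
[-508.50515855  314.05669365    1.44510803]
```

apply_moves([
  [50, -20, 12, 0, 0, 0, 0],
  [50, -34, 21, 0, 0, 0, 0],
  [50, -34, 21, 0, 0, 0, 0],
  [50, -34, 21, 0, 0, 0, 0],
  [50, -34, 21, 0, 0, 0, 0],
  [50, -34, 21, 0, 0, 0, 0],
  [50, -34, 21, 0, 0, 0, 0],
  [50, -34, 21, 0, 0, 0, 0],
  [50, -34, 21, 0, 0, 0, 0],
  [50, -34, 21, 0, 0, 0, 0],
  [50, -34, 21, 0, 0, 0, 0],
  [50, -34, 21, 0, 0, 0, 0],
])

```text
time_s: 3.93
tool_pos: [0.5131, 0.1681, 0.3514]
eef_rot: [0.0, 0.706, 0.708, 0.0]
contact_force: [0.7, 0.2, 0.7]
gripper_width: 0.0501
```

apply_moves([
  [50, -30, 20, 0, 0, 0, 0],
  [50, -30, 20, 0, 0, 0, 0],
  [50, -30, 20, 0, 0, 0, 0],
  [50, -20, 11, 25, 0, 0, 0],
  [50, -4.5, 0, 30, 0, 0, 0],
  [50, 0, 0, 30, 0, 0, 0],
  [50, 0, 0, 0, 0, 0, 0],
  [50, 0, 0, 0, 0, 0, 0],
])

```text
time_s: 4.6
tool_pos: [0.5819, 0.0554, 0.264]
eef_rot: [-0.002, 0.706, 0.708, -0.002]
contact_force: [0.2, 0.2, 0.1]
gripper_width: 0.0498
```

Run:
```python
from h import *
s=ctrl.read_state();print(s['time_s'],s['tool_pos'],s['q'].round(2),s['contact_force'])
snap('top','pics/t2.png')
a=cv2.imread('pics/t2.png')[90:240,150:340]; cv2.imwrite('pics/t2z.png',cv2.resize(a,None,fx=4,fy=4,interpolation=cv2.INTER_CUBIC))
snap('side','pics/s2.png')
a=cv2.imread('pics/s2.png')[110:270,180:380]; cv2.imwrite('pics/s2z.png',cv2.resize(a,None,fx=3.7,fy=3.7,interpolation=cv2.INTER_CUBIC))
```

```text
4.6 [0.58187695 0.0553508  0.26402129] [-0.03  0.11  1.67  0.    1.36 -0.03] [0.20908093 0.18691576 0.06682141]
```

```bash
sleep 1
```

```text
(no output)
```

View pics/s2z.png

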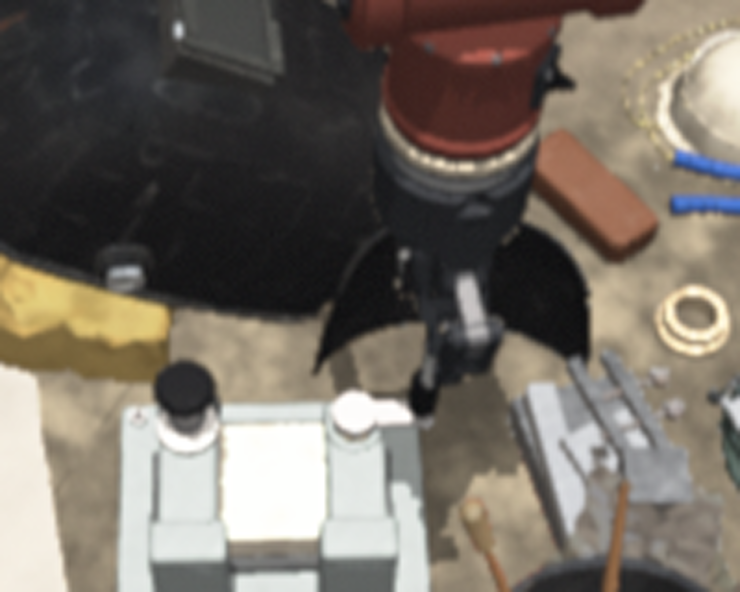

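View pics/s2.png

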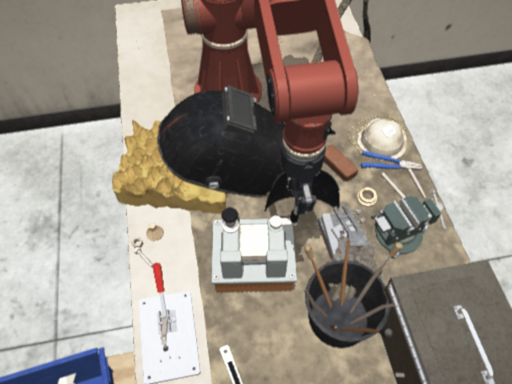

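View pics/t2z.png

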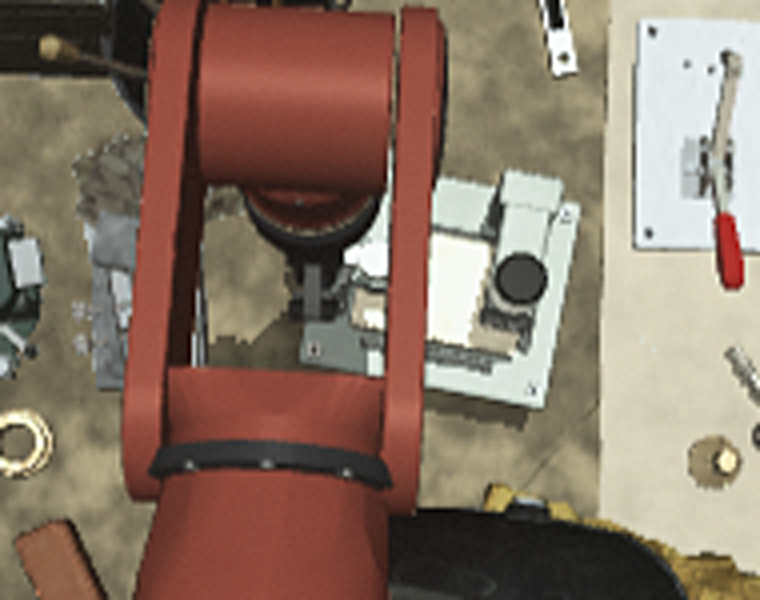

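apply_moves([
  [50, 0, 0, 20, 0, 0, 0],
  [50, 0, 0, 20, 0, 0, 0],
  [50, 0, 0, 15, 0, 0, 0],
  [50, 0, 0, 8, 0, 0, 0],
  [50, 0, 0, 0, 0, 0, 0],
  [30, 0, 0, 0, 0, 0, 0],
  [20, 0, 0, 0, 0, 0, 0],
  [10, 0, 0, 0, 0, 0, 0],
  [10, 0, 0, 0, 0, 0, 0],
  [10, 0, 0, 0, 0, 0, 0],
  [10, 0, 0, 0, 0, 0, 0],
], squeeze=30)

```text
time_s: 5.62
tool_pos: [0.5851, 0.0556, 0.2057]
eef_rot: [0.001, 0.707, 0.707, 0.002]
contact_force: [0.7, 1.2, 6.3]
gripper_width: 0.0163
```

Run:
```python
from h import *
s=ctrl.read_state();print(s['time_s'],s['tool_pos'],s['contact_force'],s['torque'],s['gripper_width'])
```

```text
5.6167 [0.58508845 0.05559703 0.20567716] [0.68826004 1.22983066 6.29411951] [ 0.09241269 -0.04230042  0.0024667 ] 0.016295704547661882
```

apply_moves([
  [10, 0, 0, 0, 0, 0, 0],
  [10, 0, 0, 0, 0, 0, 0],
  [10, 0, 0, 0, 0, 0, 0],
])

```text
time_s: 5.87
tool_pos: [0.5851, 0.0556, 0.2057]
eef_rot: [0.001, 0.707, 0.707, 0.002]
contact_force: [0.8, 0.4, 5.5]
gripper_width: 0.0161
```

Run:
```python
from h import *
s=ctrl.read_state();print(s['time_s'],s['tool_pos'],s['contact_force'],s['torque'],s['gripper_width'])
snap('side','pics/s3.png')
a=cv2.imread('pics/s3.png')[150:250,210:330]; cv2.imwrite('pics/s3z.png',cv2.resize(a,None,fx=6,fy=6,interpolation=cv2.INTER_CUBIC))
```

```text
5.8667 [0.58513066 0.05561496 0.20568812] [0.76750476 0.38491645 5.46919318] [ 0.1319913  -0.07743578  0.02149495] 0.01608564956025181
```

```bash
sleep 1
```

```text
(no output)
```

View pics/s3z.png

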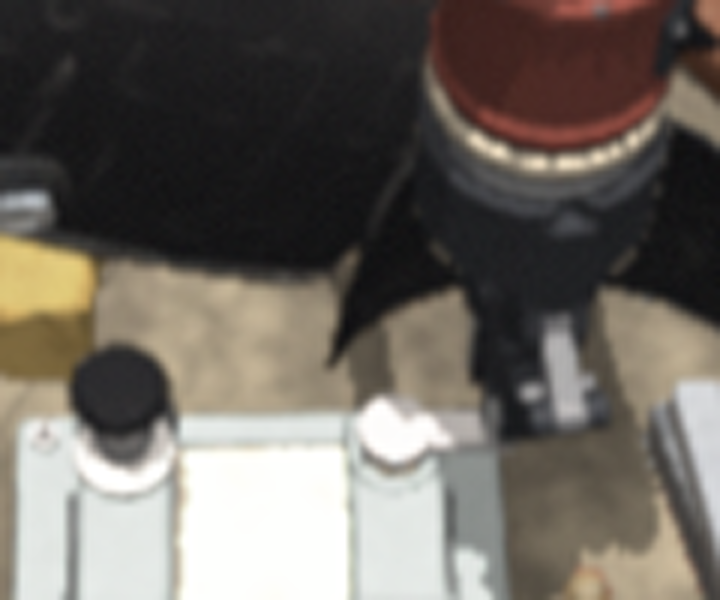

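```bash
cat > circ.py <<'E'
import numpy as np,sys
def circ(t0,d,n,S=(578.7,17.5),start=None,r=38,f=10):
    S=np.array(S);p=np.array(start) if start is not None else S+r*np.array([np.cos(t0),np.sin(t0)]);out=[]
    for i in range(1,n+1):
        q=S+r*np.array([np.cos(t0+d*i),np.sin(t0+d*i)]);e=np.round(q-p,1);out.append([f,float(e[1]),float(e[0]),0,0,0,0]);p=p+e
    print(out,p)
E
python3 -c "
from circ import *
circ(1.405,-.25,6)"
```

```text
[[10, -2.7, 9.1, 0, 0, 0, 0], [10, -4.9, 8.1, 0, 0, 0, 0], [10, -6.7, 6.7, 0, 0, 0, 0], [10, -8.2, 4.8, 0, 0, 0, 0], [10, -9.1, 2.6, 0, 0, 0, 0], [10, -9.5, 0.3, 0, 0, 0, 0]] [616.57143603  13.87891527]
```

apply_moves([
  [10, 0, 3, -2, 0, 0, 0],
  [10, -2.7, 9.1, -1, 0, 0, 0],
  [10, -4.9, 8.1, 0, 0, 0, 0],
  [10, -6.7, 6.7, 0, 0, 0, 0],
])

```text
time_s: 6.25
tool_pos: [0.6103, 0.0411, 0.2057]
eef_rot: [-0.001, 0.707, 0.707, -0.001]
contact_force: [-5.8, 0.7, 2.8]
gripper_width: 0.0162
```

Run:
```python
from h import *
s=ctrl.read_state();print(s['time_s'],s['tool_pos'],s['contact_force'],s['torque'],s['gripper_width'])
```

```text
6.25 [0.61027186 0.04109123 0.20574188] [-5.83523143  0.67508791  2.81810386] [ 9.27737984e-02  7.96831708e-01 -6.05956065e-04] 0.016230198610903208
```

apply_moves([
  [10, -8.2, 4.8, 0, 0, 0, 0],
  [10, -9.1, 2.6, 0, 0, 0, 0],
  [10, -9.5, 0.3, 0, 0, 0, 0],
])

```text
time_s: 6.5
tool_pos: [0.618, 0.014, 0.2057]
eef_rot: [-0.001, 0.707, 0.707, -0.0]
contact_force: [-5.0, 3.5, 3.5]
gripper_width: 0.0166
```

Run:
```python
from h import *
s=ctrl.read_state();print(s['time_s'],s['tool_pos'],s['contact_force'],s['torque'],s['gripper_width'])
from circ import *
circ(-.095,-.25,6)
```

```text
6.5 [0.61796808 0.01396823 0.20569161] [-5.0472619   3.47227149  3.46457886] [ 0.63844678  0.96795754 -0.03791677] 0.0165509979308306
[[10, -9.2, -2.1, 0, 0, 0, 0], [10, -8.5, -4.3, 0, 0, 0, 0], [10, -7.1, -6.2, 0, 0, 0, 0], [10, -5.4, -7.8, 0, 0, 0, 0], [10, -3.2, -8.9, 0, 0, 0, 0], [10, -1.0, -9.4, 0, 0, 0, 0]] [577.82865392 -20.50457241]
```

apply_moves([
  [10, -9.2, -3.1, 0, 0, 0, 0],
  [10, -8.5, -4.3, 0, 0, 0, 0],
  [10, -7.1, -6.2, 0, 0, 0, 0],
  [10, -5.4, -7.8, 0, 0, 0, 0],
  [10, -3.2, -8.9, 0, 0, 0, 0],
  [10, -1.0, -9.4, 0, 0, 0, 0],
])

```text
time_s: 7.0
tool_pos: [0.5782, -0.0203, 0.2059]
eef_rot: [0.001, 0.707, 0.707, 0.001]
contact_force: [3.6, 6.5, -4.6]
gripper_width: 0.0159
```

Run:
```python
from h import *
s=ctrl.read_state();print(s['time_s'],s['tool_pos'],s['contact_force'],s['torque'],s['gripper_width'])
P=np.array([[585.1,55.6],[610.3,41.1],[618,14],s['tool_pos'][:2]*1000])
from scipy.optimize import least_squares
r=least_squares(lambda c:np.hypot(*(P-c).T)-38,[578,17]);print(r.x,r.fun)
```

```text
7.0 [ 0.57822658 -0.02027041  0.20592897] [ 3.59894753  6.53050399 -4.60010141] [ 1.13057007 -0.66085176  0.00995686] 0.0159273658119257
[580.22787132  17.80788452] [ 0.10487673  0.03755469 -0.03641627  0.13084537]
```

Run:
```python
from circ import *
circ(-1.623,-.27,11,S=(580.2,17.8),start=(577.5,-20.8))
```

```text
[[10, 2.6, -9.3, 0, 0, 0, 0], [10, 4.5, -9.2, 0, 0, 0, 0], [10, 6.8, -7.7, 0, 0, 0, 0], [10, 8.6, -5.5, 0, 0, 0, 0], [10, 9.7, -3.1, 0, 0, 0, 0], [10, 10.2, -0.3, 0, 0, 0, 0], [10, 10.0, 2.4, 0, 0, 0, 0], [10, 8.9, 5.0, 0, 0, 0, 0], [10, 7.3, 7.1, 0, 0, 0, 0], [10, 5.2, 8.9, 0, 0, 0, 0], [10, 2.5, 9.9, 0, 0, 0, 0]] [575.7  55.5]
```

apply_moves([
  [10, 2.6, -9.3, 0, 0, 0, 0],
  [10, 4.5, -9.2, 0, 0, 0, 0],
  [10, 6.8, -7.7, 0, 0, 0, 0],
  [10, 8.6, -5.5, 0, 0, 0, 0],
  [10, 9.7, -3.1, 0, 0, 0, 0],
  [10, 10.2, -0.3, 0, 0, 0, 0],
])

```text
time_s: 7.5
tool_pos: [0.5421, 0.0223, 0.206]
eef_rot: [0.0, 0.707, 0.707, -0.001]
contact_force: [3.0, -3.6, -7.2]
gripper_width: 0.0164
```

apply_moves([
  [10, 10.0, 2.4, 0, 0, 0, 0],
  [10, 8.9, 5.0, 0, 0, 0, 0],
  [10, 7.3, 7.1, 0, 0, 0, 0],
  [10, 5.2, 8.9, 0, 0, 0, 0],
  [10, 2.5, 9.9, 0, 0, 0, 0],
])

```text
time_s: 7.92
tool_pos: [0.576, 0.056, 0.2059]
eef_rot: [-0.0, 0.707, 0.708, -0.003]
contact_force: [-1.8, -9.0, -3.4]
gripper_width: 0.0163
```

Run:
```python
from h import *
s=ctrl.read_state();print(s['time_s'],s['tool_pos'],s['contact_force'],s['torque'],s['gripper_width'])
d=s['tool_pos'][:2]*1000-[580.2,17.8];print(np.hypot(*d),np.arctan2(d[1],d[0]))
from circ import *
circ(-1.623-11*.27,-.27,12,S=(580.2,17.8),start=(575.7,55.5))
```

```text
7.9167 [0.57598762 0.05597688 0.20586395] [-1.84422361 -9.0001624  -3.35582127] [-1.47019392  0.3445084  -0.04537373] 0.016344709764385377
38.40857148073048 1.6806903753935243
[[10, -0.1, 10.2, 0, 0, 0, 0], [10, -2.9, 9.8, 0, 0, 0, 0], [10, -5.4, 8.7, 0, 0, 0, 0], [10, -7.5, 6.9, 0, 0, 0, 0], [10, -9.1, 4.7, 0, 0, 0, 0], [10, -10.0, 2.1, 0, 0, 0, 0], [10, -10.2, -0.7, 0, 0, 0, 0], [10, -9.7, -3.3, 0, 0, 0, 0], [10, -8.4, -5.8, 0, 0, 0, 0], [10, -6.6, -7.9, 0, 0, 0, 0], [10, -4.2, -9.3, 0, 0, 0, 0], [10, -1.6, -10.1, 0, 0, 0, 0]] [581.  -20.2]
```

apply_moves([
  [10, -1.5, 10.2, 0, 0, 0, 0],
  [10, -2.9, 9.8, 0, 0, 0, 0],
  [10, -5.4, 8.7, 0, 0, 0, 0],
  [10, -7.5, 6.9, 0, 0, 0, 0],
  [10, -9.1, 4.7, 0, 0, 0, 0],
])

```text
time_s: 8.33
tool_pos: [0.6156, 0.0318, 0.2058]
eef_rot: [-0.004, 0.707, 0.707, -0.001]
contact_force: [-7.2, 1.4, -1.1]
gripper_width: 0.0162
```

```bash
cat > st.py <<'E'
from h import *
s=ctrl.read_state()
d=s['tool_pos'][:2]*1000-[580.2,17.8];th=np.arctan2(d[1],d[0]);F=s['contact_force']
print(s['time_s'],(s['tool_pos']*1000).round(1),F.round(1),'r',np.hypot(*d).round(1),'th',th.round(3),'Ftan(cw+)',(F[:2]@[np.sin(th),-np.cos(th)]).round(1),'Frad',(F[:2]@[np.cos(th),np.sin(th)]).round(1),s['gripper_width'])
E
python3 st.py
```

```text
8.3333 [615.6  31.8 205.8] [-7.2  1.4 -1.1] r 38.0 th 0.376 Ftan(cw+) -4.0 Frad -6.2 0.016210857828246328
```

apply_moves([
  [10, -10.0, 1.0, 0, 0, 0, 0],
  [10, -10.2, -0.7, 0, 0, 0, 0],
])

```text
time_s: 8.5
tool_pos: [0.6176, 0.0118, 0.2059]
eef_rot: [-0.002, 0.707, 0.707, 0.001]
contact_force: [-1.6, 4.9, -3.7]
gripper_width: 0.0166
```

```bash
python3 st.py
```

```text
8.5 [617.6  11.8 205.9] [-1.6  4.9 -3.7] r 37.8 th -0.159 Ftan(cw+) -4.6 Frad -2.4 0.016589888920582826
```

apply_moves([
  [10, -9.7, -3.3, 0, 0, 0, 0],
  [10, -8.4, -5.8, 0, 0, 0, 0],
])

```text
time_s: 8.67
tool_pos: [0.6083, -0.0076, 0.2059]
eef_rot: [-0.001, 0.707, 0.707, 0.001]
contact_force: [-1.1, 6.0, -4.6]
gripper_width: 0.0165
```

```bash
python3 st.py
```

```text
8.6667 [608.3  -7.6 205.9] [-1.1  6.  -4.6] r 37.9 th -0.735 Ftan(cw+) -3.7 Frad -4.9 0.016500520510687528
```

apply_moves([
  [10, -6.2, -7.9, 0, 0, 0, 0],
  [10, -3.8, -9.3, 0, 0, 0, 0],
])

```text
time_s: 8.83
tool_pos: [0.5915, -0.0184, 0.206]
eef_rot: [0.0, 0.707, 0.707, 0.002]
contact_force: [2.6, 5.4, -6.7]
gripper_width: 0.0162
```

```bash
python3 st.py
```

```text
8.8333 [591.5 -18.4 206. ] [ 2.6  5.4 -6.7] r 37.9 th -1.267 Ftan(cw+) -4.1 Frad -4.4 0.016224632936469086
```

apply_moves([
  [10, -0.6, -7.5, 0, 0, 0, 0],
  [10, 0.3, -7.6, 0, 0, 0, 0],
])

```text
time_s: 9.0
tool_pos: [0.5763, -0.0199, 0.2061]
eef_rot: [0.002, 0.707, 0.707, 0.001]
contact_force: [5.2, 1.1, -8.8]
gripper_width: 0.0163
```

```bash
python3 st.py
```

```text
9.0 [576.3 -19.9 206.1] [ 5.2  1.1 -8.8] r 37.9 th -1.674 Ftan(cw+) -5.0 Frad -1.7 0.016254352078329627
```

apply_moves([
  [10, 1.6, -7.4, 1, 0, 0, 0],
  [10, 3.0, -7.0, 1, 0, 0, 0],
])

```text
time_s: 9.17
tool_pos: [0.5717, -0.0187, 0.2067]
eef_rot: [0.014, 0.707, 0.707, 0.007]
contact_force: [39.0, -12.1, -23.9]
gripper_width: 0.0164
```

```bash
python3 st.py
```

```text
9.1667 [571.7 -18.7 206.7] [ 39.  -12.1 -23.9] r 37.5 th -1.8 Ftan(cw+) -40.7 Frad 2.9 0.016369063357693583
```

apply_moves([
  [10, -3.0, 7.0, 0, 0, 0, 0],
  [10, -1.0, 5.0, 0, 0, 0, 0],
  [10, 0, 0, 0, 0, 0, 0],
])

```text
time_s: 9.42
tool_pos: [0.5745, -0.0195, 0.2061]
eef_rot: [0.002, 0.707, 0.707, -0.0]
contact_force: [2.2, -2.5, 0.2]
gripper_width: 0.0162
```

```bash
python3 st.py
```

```text
9.4167 [574.5 -19.5 206.1] [ 2.2 -2.5  0.2] r 37.7 th -1.723 Ftan(cw+) -2.6 Frad 2.2 0.01621280307581685
```

apply_moves([
  [30, 0, 0, 0, 0, 0, 0],
  [40, 0, 0, 0, 0, 0, 0],
  [40, 0, 0, 0, 0, 0, 0],
  [40, 0, 0, 0, 0, 0, 0],
  [40, 0, 0, -10, 0, 0, 0],
  [40, 0, 0, -25, 0, 0, 0],
  [40, 0, 0, -25, 0, 0, 0],
  [40, 0, 0, 0, 0, 0, 0],
])

```text
time_s: 10.08
tool_pos: [0.5767, -0.0185, 0.2714]
eef_rot: [0.004, 0.707, 0.707, 0.003]
contact_force: [1.6, -0.1, 1.5]
gripper_width: 0.0402
```

```bash
python3 st.py
python3 - <<'E'
from h import *
print(ctrl.read_state()['eef_rot'])
snap('side','pics/s4.png')
a=cv2.imread('pics/s4.png')[150:290,200:340]; cv2.imwrite('pics/s4z.png',cv2.resize(a,None,fx=5,fy=5,interpolation=cv2.INTER_CUBIC)[:600])
E
```

```text
10.0833 [576.7 -18.5 271.4] [ 1.6 -0.1  1.5] r 36.5 th -1.667 Ftan(cw+) -1.6 Frad -0.1 0.04024957933053488
[0.00446383 0.70698763 0.7072044  0.00324174]
```

```bash
sleep 1
```

```text
(no output)
```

View pics/s4z.png

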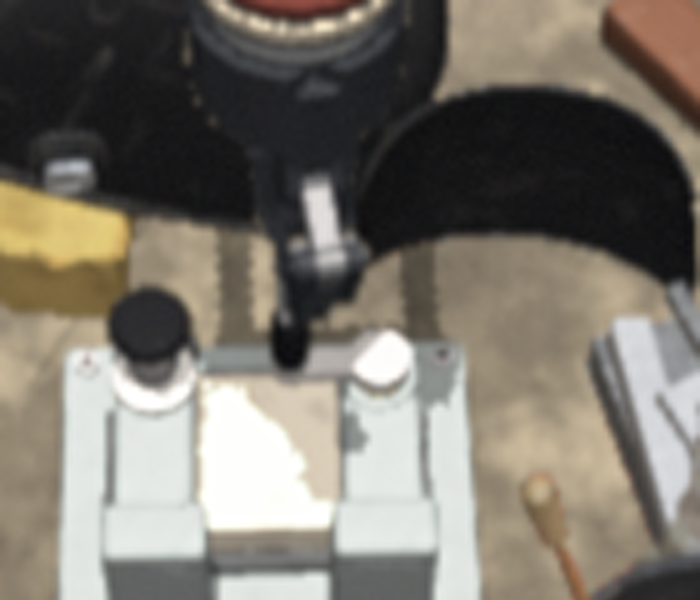

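apply_moves([
  [40, -15, -3, 0, 0, 0, 0],
  [20, -25, -5, 0, 0, 0, 0],
  [0, -18, -3, 0, 0, 0, 0],
  [0, 0, 0, 0, 0, 0, 0],
  [0, 0, 0, 0, 0, 0, 0],
  [0, 0, 0, 15, 0, 0, 0],
  [0, 0, 0, 15, 0, 0, 0],
  [0, 0, 0, 5, 0, 0, 0],
  [0, 0, 0, 0, 0, 0, 0],
  [0, 0, 0, 0, 0, 0, 0],
])

```text
time_s: 10.97
tool_pos: [0.5623, -0.0754, 0.2293]
eef_rot: [-0.0, 0.707, 0.707, -0.0]
contact_force: [0.2, 0.6, 0.3]
gripper_width: 0.0
```

```bash
python3 st.py
python3 - <<'E'
from h import *
snap('side','pics/s5.png')
a=cv2.imread('pics/s5.png')[150:290,180:320]; cv2.imwrite('pics/s5z.png',cv2.resize(a,None,fx=5,fy=5,interpolation=cv2.INTER_CUBIC)[:600])
snap('top','pics/t5.png')
a=cv2.imread('pics/t5.png')[110:220,190:330]; cv2.imwrite('pics/t5z.png',cv2.resize(a,None,fx=5,fy=5,interpolation=cv2.INTER_CUBIC)[:600])
E
```

```text
10.9667 [562.3 -75.4 229.3] [0.2 0.6 0.3] r 94.9 th -1.761 Ftan(cw+) -0.1 Frad -0.6 1.8223925683631678e-05
```

```bash
sleep 1
```

```text
(no output)
```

View pics/s5z.png

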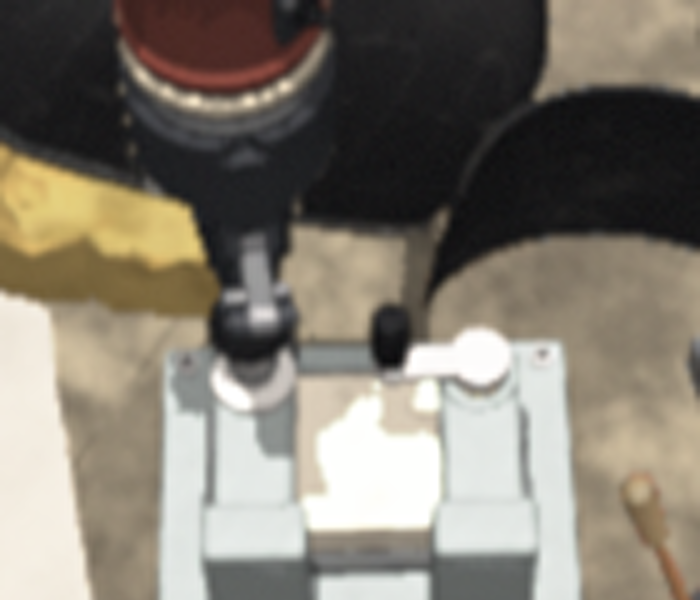

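View pics/t5z.png

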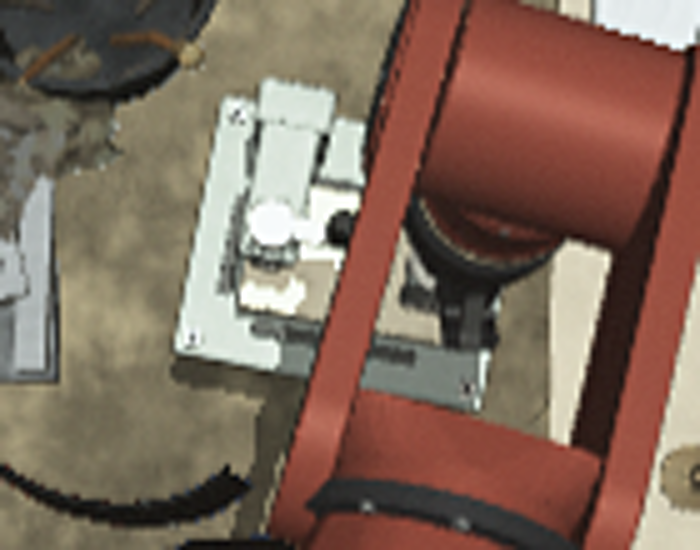

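apply_moves([
  [0, -1, 3, 0, 0, 0, 0],
  [0, 0, 0, 3, 0, 0, 0],
  [0, 0, 0, 3, 0, 0, 0],
  [0, 0, 0, 0, 0, 0, 0],
  [0, 0, 0, 0, 0, 0, 0],
])

```text
time_s: 11.48
tool_pos: [0.5667, -0.0775, 0.2244]
eef_rot: [0.001, 0.707, 0.707, 0.001]
contact_force: [2.6, -0.3, 3.8]
gripper_width: -0.0001
```

```bash
python3 st.py
```

```text
11.4833 [566.7 -77.5 224.4] [ 2.6 -0.3  3.8] r 96.2 th -1.712 Ftan(cw+) -2.6 Frad -0.1 -6.234339116364223e-05
```

apply_moves([
  [0, 0, 0, 3, 0, 0, 0],
  [0, 0, 0, 3, 0, 0, 0],
  [0, 0, 0, 2.5, 0, 0, 0],
  [0, 0, 0, 0, 0, 0, 0],
  [0, 0, 0, 0, 0, 0, 0],
  [0, 0, 0, 0, 0, 0, 0],
])

```text
time_s: 11.98
tool_pos: [0.5667, -0.0775, 0.2174]
eef_rot: [0.002, 0.707, 0.707, 0.001]
contact_force: [-0.1, 0.2, 9.6]
gripper_width: -0.0001
```

```bash
python3 st.py
```

```text
11.9833 [566.7 -77.5 217.4] [-0.1  0.2  9.6] r 96.2 th -1.712 Ftan(cw+) 0.1 Frad -0.2 -0.00011410093788311206
```

apply_moves([
  [0, 0, 0, 1.0, 0, 0, 0],
  [0, 0, 0, 0.8, 0, 0, 0],
  [0, 0, 0, 0, 0, 0, 0],
  [0, 0, 0, 0, 0, 0, 0],
  [0, 0, 0, 0, 0, 0, 0],
  [0, 0, 0, 0, 0, 0, 0],
  [0, 0, 0, 0, 0, 0, 0],
  [0, 0, 0, 0, 0, 0, 0],
  [0, 0, 0, 0, 0, 0, 0],
  [0, 0, 0, 0, 0, 0, 0],
  [0, 0, 0, 0, 0, 0, 0],
])

```text
time_s: 12.9
tool_pos: [0.5667, -0.0775, 0.216]
eef_rot: [0.002, 0.707, 0.707, 0.001]
contact_force: [-0.4, 0.1, 11.0]
gripper_width: 0.0004
```

```bash
python3 st.py
python3 - <<'E'
from h import *
snap('side','pics/s6.png')
a=cv2.imread('pics/s6.png')[160:280,190:310]; cv2.imwrite('pics/s6z.png',cv2.resize(a,None,fx=5,fy=5,interpolation=cv2.INTER_CUBIC))
for q in('sprue','collar','bar','test_block','press_cap','fixture','crank_grip','screw_axis'):
    for d in eyes.landmark_of('side',q)[:1]: print(q,d['confidence'],w('side',d['xyz']).round(4))
s=ctrl.read_state();print(s['qvel'].round(3),s['contact_force'])
E
```

```text
12.9 [566.7 -77.5 216. ] [-0.4  0.1 11. ] r 96.2 th -1.712 Ftan(cw+) 0.4 Frad -0.1 0.00035702967168623357
sprue 0.62 [ 0.4543 -0.2649 -0.0024]
collar 0.71 [0.4545 0.2969 0.0019]
bar 0.89 [3.394e-01 2.496e-01 1.000e-04]
test_block 0.64 [ 0.5725 -0.0288  0.083 ]
press_cap 0.59 [ 0.5596 -0.0783  0.2136]
fixture 0.96 [ 0.5707 -0.0332  0.0008]
crank_grip 0.74 [ 0.5735 -0.0203  0.2071]
screw_axis 0.58 [0.578  0.0177 0.1827]
[ 0.001 -0.    -0.001  0.     0.002  0.   ] [-0.82612437  0.70173396 10.98459666]
```

```bash
sleep 1
```

```text
(no output)
```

View pics/s6z.png

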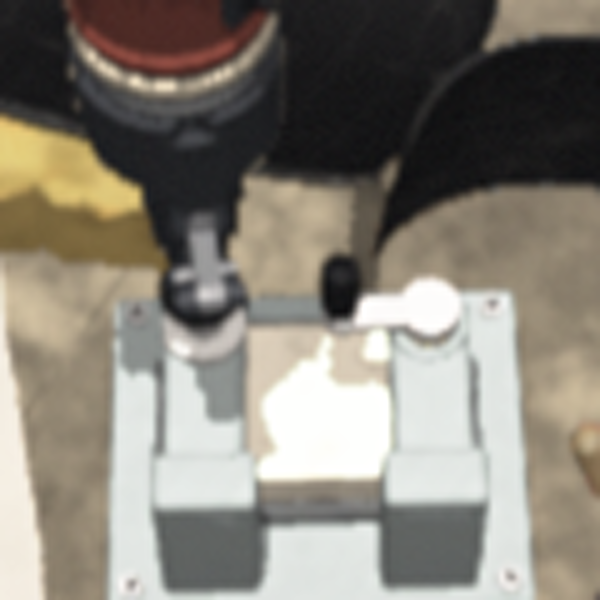

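The picture shows the cap pressed down close to the sleeve (about px 230, 222), the crank handle left where I released it (about px 258, 217), and the block square in its nest. The tool reads z = 216.0 mm with 11.0 N upward. That matches the tester's spring at 12 mm travel, and the arm is at rest, so I'm handing the job in.

```bash
python3 -c "
from workcell import ctrl
print(ctrl.job_done())"
```

```text
the job is handed in; nothing more can be done
None
```

The job is handed in at about 13 s of the 61 s allowed, with the clamp screwed down and the arm still holding the cap at its mark. No verdict was reported.

- **Clamp:** I gripped the crank's sleeve and turned it about 9.5 rad clockwise until it hit the stop, where the tangential force jumped from about 5 N to about 41 N. I then backed off to about 0.05–0.1 rad short of the stop and let go. By the given spring rate the pad should press with about 28 N. I could not measure the pad force or see the pad.
- **Tester:** I pressed the cap down with the closed fingers. The last check showed the tool tip at 216.0 mm and 11.0 N of push, which matches the stated spring force at 12 mm of travel. The arm was at rest. I could not measure the pin's force on the block.
- **Block and other things:** The last side picture showed the block still in its nest and the crank where I left it. The network put the sprue, collar and bar within about 5 mm of where they started.
- **Disagreement:** On the last picture the network put the cap about 7 mm off the tool in x and at 213.6 mm, about 2 mm lower than the tool reading. I trusted the tool height and force instead.

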